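# Put the plug gauge away, then present the check ball on its tray

### The job

The check-valve ball has been measured: take the green plug gauge off the white parts tray and put it fully home, upright, in its own green-labelled slot of the gauge rack. Then pick up the tray by its upright black handle with the steel ball lying loose in its pocket, carry it without tipping so that the ball never leaves the pocket, and finish holding the tray level and still in the gripper, centred over the blue mat with its underside about 10 cm above the bench; do not set it down or let go. Leave everything else on the bench where it is.

Things in the scene. Friction and masses are not known exactly. Their poses are not given: they have to be found in the camera images.
- gauge_green_center (a point): Green plug gauge, loose, about 200 g, round, 80 mm tall, upright in the tray's grey ring at the start (underside 6 mm above the bench). Lower 30 mm: bare steel foot, 22 mm diameter, 3 mm chamfer; upper 50 mm: green grip, 30 mm diameter. This point is its centre, half-way up (40 mm above its underside, 10 mm above the grip's lower end); z points up its axis.
- gauge_green_foot (a point): Centre of the underside of the green plug gauge.
- slot_green_floor (a point): Centre of the hole's floor in the fixed green-labelled rack block, 17 mm above the bench: the gauge's underside rests here when home. Grey block 58 x 58 mm, top 43 mm above the bench, green strips on top and faces; round hole 25 mm diameter, 26 mm deep, 2 mm chamfer. The three blocks stand in a row along this point's y, 66 mm apart, in any order. At home the green grip starts 4 mm above the block.
- slot_red_floor (a point): The same point of the red-labelled slot block, which holds the red gauge.
- slot_blue_floor (a point): The same point of the blue-labelled slot block, which is empty and stays empty.
- tray_handle (a point): Grip point of the tray's handle, 62 mm above the tray's underside, at its middle. The handle is an upright black flat-sided post, 36 mm along x, 14 mm thick along y (pinch it along y), top 80 mm above the underside. The tray is white, 160 (x) by 100 mm (y), walls 14 mm high, 250 to 500 g. x points from the handle to the ball pocket; z is up, square to the tray.
- tray: The tray itself; the origin is the centre of its underside. At the start it stands flat on the bench. In its frame the ball pocket is at x = +52 mm, the green gauge's grey ring (26 mm inside diameter, 4 mm high) at x = -52 mm.
- pocket (a point): Middle of the tray's ball pocket, at the height of the ball's centre (21 mm above the tray's underside). The pocket is an orange ring, 28 mm inside diameter, with a rim only 4 mm high: the ball can roll about 4 mm any way and climbs out if the tray is tipped far or jerked.
- ball_center (a point): Centre of the loose steel ball, 30 mm in diameter, 110 g, lying in the pocket.
- mat: Blue mat, 170 x 170 mm, 2 mm thick, fixed to the bench, empty; the origin is the centre of its underside, at bench height.
- gauge_red_center (a point): Bystander: red plug gauge of the same form standing in the red slot, its top 97 mm above the bench; centre, half-way up.
- wrench_grip (a point): Bystander: steel wrench, 190 mm long, lying flat; a point on its shank.
- screwdriver_grip (a point): Bystander: screwdriver, 200 mm long, lying flat; a point on its handle.
- valve: Bystander: brass valve body, about 50 x 110 mm, 83 mm tall; the origin is the centre of its underside.
- coupling: Bystander: round steel coupling, 36 mm in diameter, 50 mm tall, upright; the origin is the centre of its underside.
- oil: Bystander: yellow oil bottle, 56 mm in diameter, 130 mm tall, upright; the origin is the centre of its underside.

How it is judged:
By the outcome, as a careful person would: the job done as asked, in the order asked, and still so for the second after the job is handed in, while the arm keeps its last pose, push and grip.
It also fails if it takes over 61 s, if anything falls off the work surface, if the arm or the gripper's body presses on something with over 40 N, if the wrist force passes 120 N, or if a joint passes its speed limit or range.

### The arm

A 6-joint arm with a two-finger parallel gripper is mounted at the origin on the work surface. World frame = base frame: x ahead of the robot, y to its left, z up, the work surface at z = 0. Lengths are in mm, angles in rad, forces in N, time in s.
With the tool pointing down it reaches from about 225 to 875 mm from the base axis. Payload 3.4 kg.
Tool frame: the origin (TCP) lies between the finger pads; the fingertips stand 11 mm ahead of it and the grasp point (between the pads) lies 8 mm behind it; z points along the fingers, y is the line along which they close (so a half turn about z gives the same grasp; the last joint's range is limited). The gripper opens to 85 mm and grips with 20 to 120 N. Pads are 22 mm wide; open, the fingers measure 114 mm over their backs; the gripper's body (76 mm by 85 mm) begins 54 mm behind the grasp point. The pads swing forward as they close: fully open they stand 13 mm farther back than shut.
Start: joints at [0.986, 0.276, 1.505, -0, 1.361, -0.121], TCP at [257.247, 514.282, 242.328] pointing down, gripper open.
Joint ranges: [-2.89, 2.89], [-0.75, 2.08], [0.22, 2.7], [-1.18, 4.32], [0.11, 2.71], [-2.7, 2.7]. Speed limits (rad/s): [2.57, 2.57, 3.14, 3.14, 3.14, 3.14].

### API

Orientations are given as a unit quaternion [w, x, y, z].
In Python, from station import robot, read_camera, job, find_in, silhouettes gives the robot as it stands.
- The arm moves only by the shell command python3 -m pendant 'ROWS' [FORCE]. ROWS is JSON, a list of rows, each a list of 3 entries, a list of its own where there are three numbers: the turn, a rotation vector about the world's x, y, z in degrees, then the shift along the world's x, y, z in m, then the opening, from 0 (shut) to 1 (fully open). In form: [[[wx, wy, wz], [x, y, z], gripper], ...]. A call has 1 to 20 rows; each row shifts and turns the commanded pose from where the row before left it; what a row does not reach is not made up. A row lasts 1/10 s, in which the tool goes at most 50 mm and 8.59 degrees, less where a joint would pass 70% of its speed; a pose out of reach is approached as far as the arm can. A call with a gripper value outside its range is refused whole. The fingers move at their own pace and stop on an object; FORCE is the grip in N (left out, the last holds). Time passes only in rows, so rows that do not move let the fingers close. It gives the time, the measured TCP pose, the force, the opening and the grip force at its end, in the units of the state.
- robot.get_state(): the state, without advancing time (a new reading comes with each control period).
- read_camera(name): name is "side" or "top" or "wrist"; returns a dict with "image" (420x560x3 uint8, red, green, blue), "fx", "fy", "cx", "cy" (pixels), "k1" (the pictures are not rectified: a ray, as slopes to the right and down, at radius r is drawn at 1 + k1 r^2 times it, then the intrinsics apply), "rvec" (rotation vector, rad) and "tvec" (3), from world to camera coordinates, as OpenCV has them. Camera axes: x right, y down, z forward; pixel columns grow to the right and rows downward; lengths in mm; the calibration is good to about 2 mm. A picture is of the moment at which its call begins. There is no depth.
- job.job_done(): hands the job in; it is judged then, once.
Trained networks look in a picture, given as the dict that the camera call returned (one of the last four; its "shot" number tells which), for a name from the list of things; names that differ only in an ending like _2 or _b are one class to them, and where a whole thing is asked for, a point or a joint stands for the part that bears it (a point fixed in the world has none). Each returns a list of dicts, best first, with "score" (0 to 1); they miss things now and then, are a little off and sometimes report something else, mostly with a low value. They report only what shows in the picture. A call takes as long as a camera call.
- find_in(picture, name): "rect" ([left, top, right, bottom] as shares, 0 to 1, of the picture: columns of its width, rows of its height, round what is visible of it).
- silhouettes(picture, name): "mask" (420x560 bool, what is visible of it) and "rect" ([left, top, right, bottom] as shares, 0 to 1, of the picture: columns of its width, rows of its height, round what is visible of it).
The state is a dict: "time": time; "joint_positions": joint angles; "joint_velocities": joint speeds; "tau": joint torques, N m; "ee_pos": TCP position; "eef_rot": TCP orientation; "wrist_force": force on the tool from outside, world axes, zero at the start; "torque": the same for the moment, N m; "gripper_width": finger opening in mm; "grasp_force": force on a finger pad.
Only numpy, scipy, OpenCV 4.12 (cv2) and the standard library are available. Lean on these libraries where they do the work, as an engineer would, in place of code of your own. Each camera call takes 0.05 s, during which the arm holds its last target. There are 200 camera calls.

## Working session

There is one attempt and no reset: what is moved stays moved. The work goes in short steps, Python scripts to look and compute and a shell command to move; the robot and the scene stay as the last step left them, time stands still between calls to the robot, and variables do not carry over. Pictures are saved under pics/ and viewed, at most 10 in all, crops included, and the job is handed in when it is done.

```bash
mkdir -p pics; cat > h.py <<'E'
import numpy as np, cv2
from station import robot, read_camera, job, find_in, silhouettes
def ray(c,uv):
    x=(uv[0]-c["cx"])/c["fx"]; y=(uv[1]-c["cy"])/c["fy"]
    xd=np.array([x,y]); p=xd.copy()
    for _ in range(20): p=xd/(1+c["k1"]*(p@p))
    R,_=cv2.Rodrigues(np.array(c["rvec"],float)); t=np.array(c["tvec"],float).ravel()
    return -R.T@t, R.T@np.array([p[0],p[1],1])
def at(c,uv,z):
    o,d=ray(c,uv); return o+d*(z-o[2])/d[2]
def proj(c,P):
    R,_=cv2.Rodrigues(np.array(c["rvec"],float)); q=R@np.array(P,float)+np.array(c["tvec"],float).ravel()
    p=q[:2]/q[2]; p=p*(1+c["k1"]*(p@p)); return np.array([p[0]*c["fx"]+c["cx"],p[1]*c["fy"]+c["cy"]])
def save(c,n): cv2.imwrite("pics/"+n,c["image"][:,:,::-1])
def mc(m): 
    v,u=np.nonzero(m); return np.array([u.mean(),v.mean()])
E
python3 - <<'E'
from h import *
s=robot.get_state(); print(s["ee_pos"],s["eef_rot"],s["gripper_width"])
cs={n:read_camera(n) for n in("top","side","wrist")}
for n,c in cs.items():
    save(c,n+"0.png")
    o,_=ray(c,(280,210)); print(n,o.round())
    for k in ["gauge_green_center","slot_green_floor","slot_red_floor","slot_blue_floor","tray_handle","tray","pocket","ball_center","mat","gauge_red_center","wrench_grip","screwdriver_grip","valve","coupling","oil"]:
        f=find_in(c,k)[:2]
        print(n,k,[(round(x["score"],2),(np.array(x["rect"])*[560,420,560,420]).round(0).tolist()) for x in f])
import numpy as np
b=np.hstack([cs["top"]["image"],cs["side"]["image"]])
E
```

```text
[256.95775715 513.84027484 241.41692626] [-3.28674728e-04  2.29846809e-01  9.73226387e-01 -8.58144671e-04] 85.30544991629051
top [ 347.   89. 1466.]
top gauge_green_center [(0.43, [319.0, 255.0, 325.0, 264.0])]
top slot_green_floor [(0.56, [417.0, 222.0, 440.0, 248.0])]
top slot_red_floor [(0.66, [433.0, 226.0, 464.0, 250.0]), (0.37, [121.0, 277.0, 149.0, 292.0])]
top slot_blue_floor [(0.87, [394.0, 220.0, 416.0, 247.0])]
top tray_handle [(0.97, [304.0, 210.0, 357.0, 276.0])]
top tray [(0.66, [300.0, 208.0, 357.0, 278.0])]
top pocket [(0.95, [304.0, 210.0, 354.0, 278.0]), (0.23, [449.0, 229.0, 463.0, 243.0])]
top ball_center [(0.62, [333.0, 219.0, 343.0, 234.0])]
top mat [(0.8, [205.0, 217.0, 273.0, 279.0])]
top gauge_red_center [(0.53, [449.0, 232.0, 463.0, 245.0])]
top wrench_grip [(0.67, [254.0, 145.0, 266.0, 206.0])]
top screwdriver_grip [(0.83, [300.0, 131.0, 345.0, 194.0])]
top valve [(0.88, [372.0, 152.0, 406.0, 182.0]), (0.3, [433.0, 227.0, 464.0, 248.0])]
top coupling [(0.62, [122.0, 274.0, 151.0, 295.0]), (0.48, [431.0, 171.0, 448.0, 189.0])]
top oil [(0.69, [121.0, 275.0, 
[... 747 characters left out ...]
, 237.0])]
side valve [(0.6, [343.0, 242.0, 381.0, 271.0])]
side coupling [(0.76, [379.0, 285.0, 393.0, 306.0]), (0.6, [318.0, 293.0, 347.0, 325.0])]
side oil [(0.86, [154.0, 160.0, 175.0, 191.0])]
wrist [193. 546. 373.]
wrist gauge_green_center []
wrist slot_green_floor []
wrist slot_red_floor []
wrist slot_blue_floor []
wrist tray_handle [(0.48, [68.0, 418.0, 82.0, 417.0])]
wrist tray [(0.45, [63.0, 416.0, 82.0, 420.0])]
wrist pocket [(0.4, [65.0, 417.0, 82.0, 420.0])]
wrist ball_center []
wrist mat [(0.91, [175.0, 340.0, 222.0, 380.0])]
wrist gauge_red_center []
wrist wrench_grip []
wrist screwdriver_grip []
wrist valve []
wrist coupling []
wrist oil [(0.73, [326.0, 258.0, 384.0, 353.0])]
```

View pics/top0.png

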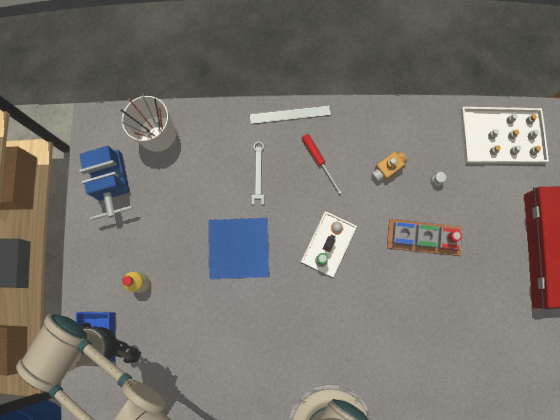

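View pics/side0.png

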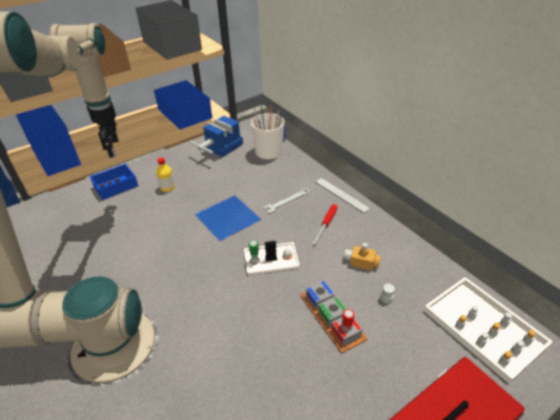

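The top view shows the tray at about (329,245), with the gauge at (322,259) and the ball at (337,227). The rack blocks run blue (405,234), green (428,236), red (452,238), and the mat is at (239,248). The side view agrees.

```bash
python3 - <<'E'
from h import *
c=read_camera("top"); d=read_camera("side")
for k,z in [("mat",2),("slot_blue_floor",30),("slot_green_floor",30),("slot_red_floor",30),("gauge_green_center",70),("ball_center",21),("tray",7)]:
    for cam in (c,d):
        m=silhouettes(cam,k)
        for x in m[:1]:
            p=mc(x["mask"]); print(k,round(x["score"],2),p.round(1),at(cam,p,z).round(0)[:2],cv2.minAreaRect(np.argwhere(x["mask"])[:,::-1].astype(np.float32)))
for n,p,z in [("handle top",(329,240),80),("gauge top",(322,259),86),("g hole",(428,236),43),("b hole",(405,234),43)]:
    print(n,at(c,p,z).round())
# tray corners by eye
for p in [(326,212),(357,222),(333,276),(302,266)]: print(at(c,p,14).round())
E
```

```text
mat 0.66 [226.8 217. ] [501. 246.] ((227.3089141845703, 216.14971923828125), (37.11103820800781, 54.82857131958008), 61.38954162597656)
slot_blue_floor 0.65 [403.7 233.1] [ 535. -216.] ((403.5621032714844, 233.25518798828125), (22.256189346313477, 22.505327224731445), 4.763641834259033)
slot_blue_floor 0.8 [319.4 293.3] [ 534. -220.] ((319.409423828125, 293.013427734375), (22.938495635986328, 23.75772476196289), 55.00798034667969)
slot_green_floor 0.62 [426.4 235.4] [ 528. -281.] ((426.5, 235.5), (23.0, 23.0), 90.0)
slot_green_floor 0.88 [331.8 310.2] [ 525. -285.] ((331.46343994140625, 309.32928466796875), (22.64519500732422, 24.67545509338379), 51.34019470214844)
slot_red_floor 0.65 [447.8 239.2] [ 516. -343.] ((449.28448486328125, 238.16380310058594), (22.549257278442383, 21.785869598388672), 3.3664608001708984)
slot_red_floor 0.86 [346.2 331.7] [ 511. -358.] ((346.6000061035156, 329.20001220703125), (25.93838882446289, 26.832815170288086), 63.43495178222656)
gauge_green_center 0.44 [322.4 258.5] [465.  17.] ((322.5, 258.5), (11.0, 9.0), 90.0)
gauge_green_center 0.52 [253.  249.9] [456.   3.] ((252.9399871826172, 250.57998657226562), (23.4759464263916, 10.465181350708008), 81.8698959350586)
ball_center 0.64 [336.9 226.7] [558. -29.] ((337.0, 226.5), (9.0, 10.0), 90.0)
tray 0.65 [329.3 243. ] [514.  -7.] ((329.0856018066406, 243.31163024902344), (35.83533477783203, 57.10480499267578), 24.443954467773438)
tray 0.5 [331.6 310.3] [ 536. -273.] ((331.6707458496094, 309.9634704589844), (22.64519500732422, 24.20693588256836), 51.34019470214844)
handle top [513.  -2.  80.]
gauge top [462.  19.  86.]
g hole [ 524. -282.   43.]
b hole [ 531. -217.   43.]
[602.   1.  14.]
[572. -87.  14.]
[420. -15.  14.]
[449.  71.  14.]
```

```bash
python3 -m pendant '[[[0,0,0],[0.017,-0.041,0],1],[[0,0,0],[0.017,-0.041,0],1],[[0,0,0],[0.017,-0.041,0],1],[[0,0,0],[0.017,-0.041,0],1],[[0,0,0],[0.017,-0.041,0],1],[[0,0,0],[0.017,-0.041,0],1],[[0,0,0],[0.017,-0.041,0],1],[[0,0,0],[0.017,-0.041,0],1],[[0,0,0],[0.017,-0.041,0],1],[[0,0,0],[0.017,-0.041,0],1],[[0,0,0],[0.017,-0.041,0],1],[[0,0,0],[0.017,-0.041,0],1],[[0,0,0],[0,0,0],1],[[0,0,0],[0,0,0],1]]'
python3 - <<'E'
from h import *
s=robot.get_state(); print(s["ee_pos"],s["eef_rot"],s["time"])
c=read_camera("wrist"); save(c,"w1.png"); o,d=ray(c,(280,210)); print(o,d)
for k,z in [("gauge_green_center",66),("ball_center",21),("tray",5),("tray_handle",5)]:
    for x in silhouettes(c,k)[:1]:
        p=mc(x["mask"]); print(k,round(x["score"],2),p.round(1),at(c,p,z).round(1),(np.array(x["rect"])*[560,420,560,420]).round())
E
```

```text
time: 4.6
ee_pos: [461.3, 21.6, 242.2]
eef_rot: [-0.0, 0.231, 0.973, 0.0]
wrist_force: [0.7, 0.4, 0.4]
gripper_width: 85.3
grasp_force: 0.0
[461.30644195  21.55348438 242.16099942] [-4.12442799e-04  2.31182019e-01  9.72910386e-01  2.91444649e-04] 4.6
[397.65317475  53.853072   373.36080798] [ 0.26257102 -0.11470116 -0.95820386]
gauge_green_center 0.65 [273.  192.9] [463.6  18.7  66. ] [255. 169. 292. 212.]
ball_center 0.82 [274.1 271.4] [558.6 -28.2  21. ] [261. 262. 286. 283.]
tray 0.69 [273.6 220.8] [507.   -2.8   5. ] [227. 153. 318. 288.]
tray_handle 0.78 [273.2 220.4] [506.4  -3.    5. ] [232. 155. 318. 286.]
```

View pics/w1.png

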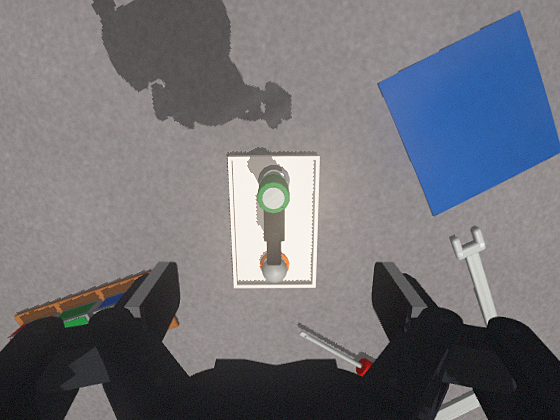

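The green gauge's top is at (273,197), the handle at about (274,235), the ball at (274,270) and the mat at upper right. The fingers already line up with the tray's y.

```bash
python3 - <<'E'
from h import *
c=read_camera("wrist")
print("top",at(c,(273,197),86),"ring",at(c,(272,176),8))
q=[at(c,p,14) for p in [(228,154),(320,156),(315,287),(234,287)]]
print(np.array(q).round(), np.mean(q,0)); 
for a,b in((0,3),(1,2)): v=q[b]-q[a]; print(np.degrees(np.arctan2(v[1],v[0])),np.linalg.norm(v))
m=[at(c,p,2) for p in [(519,12),(380,84),(434,215)]]; print(np.array(m).round(),(m[0]+m[2])/2)
E
```

```text
top [462.26781907  21.15862122  86.        ] ring [457.79173393  21.68225183   8.        ]
[[414. -10.  14.]
 [460.  79.  14.]
 [603.   8.  14.]
 [559. -81.  14.]] [509.06953965  -1.00526505  14.        ]
-26.179404455571618 161.7391699042183
-26.428864369628798 159.62015723252213
[[415. 337.   2.]
 [420. 170.   2.]
 [587. 174.   2.]] [501.26945312 255.28664984   2.        ]
```

```bash
python3 -m pendant '[[[0,0,0],[0.001,0,-0.040],1],[[0,0,0],[0,0,-0.045],1],[[0,0,0],[0,0,-0.045],1],[[0,0,0],[0,0,-0.035],1],[[0,0,0],[0,0,-0.015],1],[[0,0,0],[0,0,0],1],[[0,0,0],[0,0,0],0],[[0,0,0],[0,0,0],0],[[0,0,0],[0,0,0],0],[[0,0,0],[0,0,0],0],[[0,0,0],[0,0,0],0],[[0,0,0],[0,0,0],0],[[0,0,0],[0,0,0],0]]' 40
```

```text
time: 6.2
ee_pos: [462.9, 21.8, 63.5]
eef_rot: [0.001, 0.23, 0.973, -0.0]
wrist_force: [-0.2, -0.1, 5.9]
gripper_width: 29.4
grasp_force: 38.6
```

```bash
python3 -m pendant '[[[0,0,0],[0,0,0.008],0],[[0,0,0],[0,0,0.015],0],[[0,0,0],[0,0,0.030],0],[[0,0,0],[0,0,0.035],0],[[0,0,-5],[0.002,-0.010,0.030],0],[[0,0,-8],[0.008,-0.038,0],0],[[0,0,-8],[0.008,-0.038,0],0],[[0,0,-8],[0.008,-0.038,0],0],[[0,0,-8],[0.008,-0.038,0],0],[[0,0,-8],[0.008,-0.038,0],0],[[0,0,-8],[0.008,-0.038,0],0],[[0,0,-8],[0.008,-0.038,0],0],[[0,0,-8],[0.004,-0.029,0],0],[[0,0,0],[0,0,0],0],[[0,0,0],[0,0,0],0],[[0,0,0],[0,0,0],0]]'
python3 - <<'E'
from h import *
s=robot.get_state(); print(s["ee_pos"],s["eef_rot"],s["time"])
c=read_camera("wrist"); save(c,"w2.png")
for k,z in [("slot_blue_floor",43),("slot_green_floor",43),("slot_red_floor",43),("gauge_green_center",160)]:
    for x in silhouettes(c,k)[:1]:
        p=mc(x["mask"]); print(k,round(x["score"],2),p.round(1),at(c,p,z).round(1),(np.array(x["rect"])*[560,420,560,420]).round())
print("foot at",proj(c,s["ee_pos"]-np.array([0,0,57.5])))
E
```

```text
time: 7.8
ee_pos: [523.7, -281.5, 180.2]
eef_rot: [-0.001, 0.74, 0.672, 0.0]
wrist_force: [0.4, -0.4, -1.1]
gripper_width: 29.3
grasp_force: 39.2
[ 523.67625726 -281.47145797  180.22655144] [-8.04338773e-04  7.40262841e-01  6.72317076e-01  1.68328508e-04] 7.8
slot_blue_floor 0.75 [280.4 118.1] [ 533.8 -215.1   43. ] [240.  82. 319. 158.]
slot_red_floor 0.84 [284.1 242.1] [ 527.4 -319.7   43. ] [243. 232. 311. 264.]
gauge_green_center 0.76 [274.9 287.1] [ 521.8 -296.4  160. ] [240. 220. 315. 340.]
foot at [275.6902226  234.08830904]
```

View pics/w2.png

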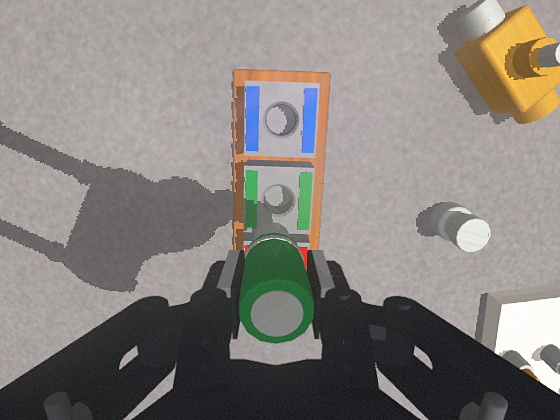

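The blue hole is at (281,119) and the green hole at (278,199), both free. The gauge is upright in the fingers. I'll take one enlarged crop for precision.

```bash
python3 - <<'E'
from h import *
c=read_camera("wrist"); im=c["image"][90:270,225:335,::-1]
cv2.imwrite("pics/w3.png",cv2.resize(im,None,fx=3.3,fy=3.3,interpolation=cv2.INTER_CUBIC))
for p in [(278,199),(281,119)]: print(at(c,p,43))
h=cv2.cvtColor(c["image"],cv2.COLOR_RGB2HSV)
m=cv2.inRange(h,(50,90,40),(80,255,255)); m[225:]=0
n,_,st,ce=cv2.connectedComponentsWithStats(m)
for i in range(1,n):
    if st[i,4]>60: print("green",st[i],ce[i],at(c,ce[i],43))
m=cv2.inRange(h,(105,120,40),(125,255,255)); n,_,st,ce=cv2.connectedComponentsWithStats(m)
for i in range(1,n):
    if st[i,4]>60: print("blue",st[i],ce[i],at(c,ce[i],43))
E
```

```text
[ 526.37339274 -281.03983331   43.        ]
[ 534.82719357 -216.3083022    43.        ]
green [245 170  12  55 633] [250.27804107 196.40442338] [ 503.45619589 -276.57871405   43.        ]
green [297 172  15  53 610] [303.67540984 197.91311475] [ 547.91350631 -282.15563208   43.        ]
blue [245  86  13  65 825] [251.02181818 117.84484848] [ 511.39164    -213.14171963   43.        ]
blue [301  88  15  64 788] [308.05456853 119.63071066] [ 556.04955154 -218.78729357   43.        ]
```

View pics/w3.png

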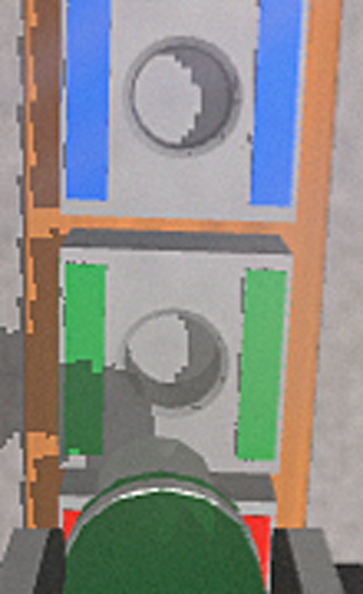

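```bash
python3 - <<'E'
from h import *
c=read_camera("wrist"); s=robot.get_state()
P=s["ee_pos"]; print(P, ray(c,(280,210))[0])
u=np.array([0.09,0.996,0]); u2=np.array([.996,-.09,0])
# predicted outline of foot if centred under TCP
for z,r in((P[2]-57.5,8),(P[2]-54.5,11),(P[2]-27.5,11),(P[2]-27.5,15)):
    C=np.array([P[0],P[1],z]); pts=[proj(c,C+r*(np.cos(a)*u2+np.sin(a)*u)) for a in np.linspace(0,2*np.pi,73)]
    pts=np.array(pts); print(z.round(1),r,"u",pts[:,0].min().round(1),pts[:,0].max().round(1),"v",pts[:,1].min().round(1),pts[:,1].max().round(1))
print(proj(c,[526.2,-281,43]))
for p in((272,222.4),(275.7,222.4)): print(at(c,p,P[2]-54.5))
g=cv2.cvtColor(c["image"],cv2.COLOR_RGB2HSV); m=cv2.inRange(g,(50,60,20),(85,255,255)); 
for v in (250,260,270,280): 
    x=np.nonzero(m[v,200:350])[0]+200; print(v,x.min(),x.max())
E
```

```text
[ 524.32951697 -282.11651901  180.54205165] [ 530.9879939  -210.6709524   311.68921673]
123.0 8 u 262.6 288.9 v 221.7 246.4
126.0 11 u 257.4 294.1 v 218.6 252.9
153.0 11 u 254.7 296.9 v 235.0 273.7
153.0 15 u 247.0 304.5 v 227.6 280.4
[277.71607752 198.76750801]
[ 522.95387488 -273.34037273  126.04205165]
[ 525.13516844 -273.55008105  126.04205165]
250 249 297
260 245 307
270 244 305
280 242 308
```

```bash
python3 -m pendant '[[[0,0,0],[0.0025,0.002,-0.020],0],[[0,0,0],[0,0,-0.030],0],[[0,0,0],[0,0,-0.018],0],[[0,0,0],[0,0,-0.005],0],[[0,0,0],[0,0,0],0],[[0,0,0],[0,0,0],0]]'
python3 - <<'E'
from h import *
c=read_camera("wrist"); im=c["image"][120:290,210:340,::-1]
cv2.imwrite("pics/w4.png",cv2.resize(im,None,fx=3.5,fy=3.5,interpolation=cv2.INTER_CUBIC))
P=robot.get_state()["ee_pos"]; print(P)
for z,r,C0 in((P[2]-57.5,8,P),(P[2]-54.5,11,P),(43,14.5,[526.2,-281]),(43,14.5,[528,-280])):
    pts=np.array([proj(c,[C0[0]+r*np.cos(a),C0[1]+r*np.sin(a),z]) for a in np.linspace(0,2*np.pi,73)])
    pts=(pts-[210,120])*3.5
    print(r,"u",pts[:,0].min().round(0),pts[:,0].max().round(0),"v",pts[:,1].min().round(0),pts[:,1].max().round(0))
E
```

```text
time: 8.75
ee_pos: [527.5, -281.2, 108.4]
eef_rot: [0.001, 0.741, 0.672, 0.0]
wrist_force: [0.2, -0.3, -2.3]
gripper_width: 29.1
grasp_force: 39.3
[ 527.64495785 -281.26685711  108.65047403]
8 u 184.0 276.0 v 356.0 442.0
11 u 166.0 294.0 v 345.0 465.0
14.5 u 141.0 302.0 v 306.0 457.0
14.5 u 150.0 312.0 v 299.0 451.0
```

View pics/w4.png

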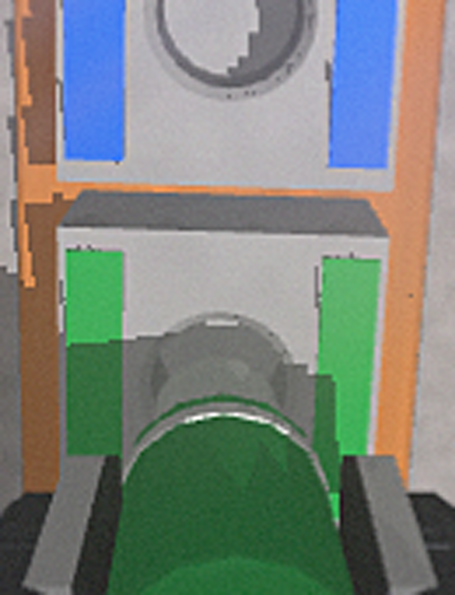

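```bash
python3 -m pendant '[[[0,0,0],[0,0,-0.005],0],[[0,0,0],[0,0,-0.005],0],[[0,0,0],[0,0,-0.003],0],[[0,0,0],[0,0,-0.002],0],[[0,0,0],[0,0,0],0]]'
```

```text
time: 9.3
ee_pos: [526.5, -280.6, 91.9]
eef_rot: [-0.0, 0.741, 0.672, -0.0]
wrist_force: [0.3, -0.1, -1.8]
gripper_width: 29.0
grasp_force: 39.3
```

```bash
python3 -m pendant '[[[0,0,0],[0,0,-0.006],0],[[0,0,0],[0,0,-0.005],0],[[0,0,0],[0,0,-0.003],0],[[0,0,0],[0,0,-0.002],0],[[0,0,0],[0,0,-0.001],0],[[0,0,0],[0,0,0],0]]'
```

```text
time: 9.9
ee_pos: [526.7, -280.7, 75.2]
eef_rot: [-0.0, 0.741, 0.672, -0.0]
wrist_force: [0.7, -0.2, -2.6]
gripper_width: 29.3
grasp_force: 39.3
```

```bash
python3 -m pendant '[[[0,0,0],[0,0,-0.001],0],[[0,0,0],[0,0,-0.0005],0],[[0,0,0],[0,0,0],0]]'
```

```text
time: 10.2
ee_pos: [527.0, -281.0, 74.6]
eef_rot: [0.001, 0.741, 0.672, 0.0]
wrist_force: [-1.2, 0.3, 2.7]
gripper_width: 29.3
grasp_force: 39.9
```

```bash
python3 -m pendant '[[[0,0,0],[0,0,0],0.4],[[0,0,0],[0,0,0],1],[[0,0,0],[0,0,0],1],[[0,0,0],[0,0,0],1],[[0,0,0],[0,0,0],1],[[0,0,0],[0,0,0.020],1],[[0,0,0],[0,0,0.045],1],[[0,0,0],[0,0,0.045],1],[[0,0,7.7],[-0.002,0.0311,0.002],1],[[0,0,7.7],[-0.002,0.0311,0.002],1],[[0,0,7.7],[-0.002,0.0311,0.002],1],[[0,0,7.7],[-0.002,0.0311,0.002],1],[[0,0,7.7],[-0.002,0.0311,0.002],1],[[0,0,7.7],[-0.002,0.0311,0.002],1],[[0,0,7.7],[-0.002,0.0311,0.002],1],[[0,0,7.7],[-0.002,0.0311,0.002],1],[[0,0,7.7],[-0.002,0.0311,0.002],1],[[0,0,0],[0,0,0],1],[[0,0,0],[0,0,0],1]]'
python3 - <<'E'
from h import *
c=read_camera("wrist"); t=read_camera("side"); P=robot.get_state()["ee_pos"]; print(P)
a=cv2.resize(c["image"],None,fx=1,fy=1)[:,:,::-1]; b=cv2.resize(t["image"][270:360,290:390,::-1],(400,360),interpolation=cv2.INTER_CUBIC)
o=np.zeros((420,800,3),np.uint8); o[:,:400]=a[:,80:480]; o[:360,400:]=b; cv2.imwrite("pics/w5.png",o)
for k,z in [("tray_handle",80),("ball_center",21)]:
    for x in silhouettes(c,k)[:1]: p=mc(x["mask"]); print(k,p,at(c,p,z))
print("handle top pred", proj(c,[509,-1,80]))
E
```

```text
time: 12.1
ee_pos: [508.7, -0.5, 201.9]
eef_rot: [0.0, 0.227, 0.974, -0.0]
wrist_force: [-0.6, -0.9, -0.6]
gripper_width: 85.0
grasp_force: 0.0
[508.89620175  -1.58967977 201.7710534 ]
tray_handle [271.87998934 179.74845072] [489.68341894   6.45500742  80.        ]
ball_center [271.67113095 241.44047619] [557.03891415 -27.82101229  21.        ]
handle top pred [274.28061148 205.23891876]
```

View pics/w5.png

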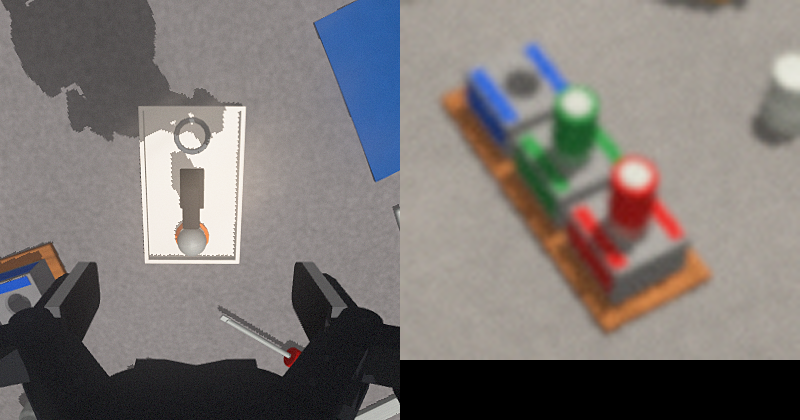

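The green gauge now stands home in the green block, at the same height as the red one. The tray is undisturbed, with the ball in its pocket at (272,240). I'll project a box model of the handle to check its position.

```bash
python3 - <<'E'
from h import *
c=read_camera("wrist"); a=np.radians(-26.3); X=np.array([np.cos(a),np.sin(a),0]); Y=np.array([-X[1],X[0],0]); T=np.array([509,-1,0])
for z in (5,80):
    for x in(-18,18): print(z,x,[proj(c,T+x*X+y*Y+[0,0,z]).round(1).tolist() for y in(-7,7)])
print("tray corners",[proj(c,T+x*X+y*Y+[0,0,14]).round(1).tolist() for x in(-80,80) for y in(-50,50)],"ball",proj(c,T+52*X+[0,0,21]),"ring",proj(c,T-52*X+[0,0,8]))
g=c["image"].max(2)
for v in range(160,240,8):
    r=g[v,240:310]; x=np.nonzero(r<90)[0]+240; y=np.nonzero(r<45)[0]+240; print(v,(x.min(),x.max()) if len(x) else 0,(y.min(),y.max()) if len(y) else 0, r[32])
E
```

```text
5 -18 [[268.5, 166.8], [282.5, 166.8]]
5 18 [[268.7, 201.6], [282.4, 201.6]]
80 -18 [[266.7, 182.3], [284.6, 182.3]]
80 18 [[267.0, 226.0], [284.3, 226.0]]
tray corners [[221.5, 102.2], [329.4, 102.1], [228.3, 260.6], [322.9, 260.4]] ball [275.59843258 238.28700574] ring [275.4711879  132.27694281]
160 0 0 185
168 (np.int64(262), np.int64(269)) 0 94
176 0 0 109
184 0 0 120
192 0 0 125
200 0 0 125
208 0 0 125
216 0 0 120
224 0 0 122
232 0 0 161
```

```bash
python3 -m pendant '[[[0,0,0],[0.002,-0.004,-0.030],1],[[0,0,0],[0,0,-0.040],1],[[0,0,0],[0,0,-0.020],1],[[0,0,0],[0,0,0],1],[[0,0,0],[0,0,0],1]]'
python3 - <<'E'
from h import *
c=read_camera("wrist"); P=robot.get_state()["ee_pos"]; print(P)
a=np.radians(-26.3); X=np.array([np.cos(a),np.sin(a),0]); Y=np.array([-X[1],X[0],0]); T=np.array([511,-5,0])
im=c["image"][:,:,::-1].copy()
for z in (5,80):
    pts=np.array([proj(c,T+x*X+y*Y+[0,0,z]) for x,y in((-18,-7),(18,-7),(18,7),(-18,7))]).round().astype(int)
    cv2.polylines(im,[pts],True,(0,0,255),1)
pts=np.array([proj(c,T+x*X+y*Y+[0,0,14]) for x,y in((-80,-50),(80,-50),(80,50),(-80,50))]).round().astype(int)
cv2.polylines(im,[pts],True,(0,255,0),1)
cv2.imwrite("pics/w6.png",cv2.resize(im[40:420,80:480],None,fx=1.5,fy=1.5))
E
```

```text
time: 12.85
ee_pos: [511.2, -5.4, 112.0]
eef_rot: [0.0, 0.228, 0.974, 0.0]
wrist_force: [-0.4, 0.0, -0.0]
gripper_width: 85.4
grasp_force: 0.0
[511.84561824  -5.39661245 112.84230863]
```

View pics/w6.png

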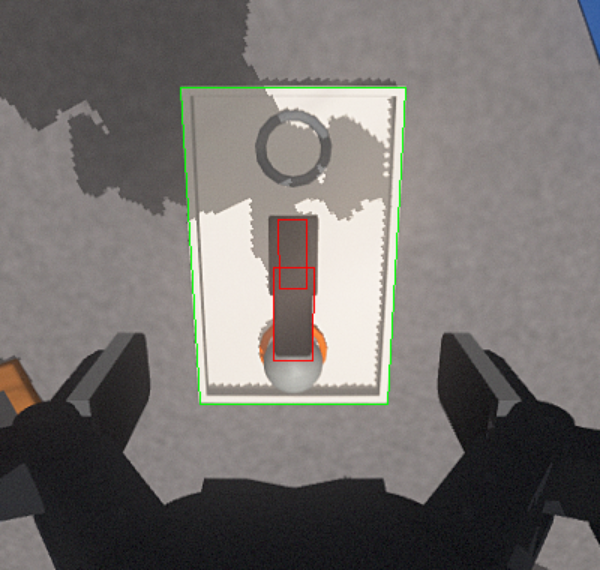

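The box model overlay (handle top, tray outline) matches the picture, and the handle at column 294 sits midway between the fingers. Now descend and grip.

```bash
python3 -m pendant '[[[0,0,0],[0,0,-0.020],1],[[0,0,0],[0,0,-0.020],1],[[0,0,0],[0,0,-0.012],1],[[0,0,0],[0,0,-0.006],0.8],[[0,0,0],[0,0,0],0.6],[[0,0,0],[0,0,0],0.4],[[0,0,0],[0,0,0],0.3],[[0,0,0],[0,0,0],0.25],[[0,0,0],[0,0,0],0.2],[[0,0,0],[0,0,0],0.17],[[0,0,0],[0,0,0],0.15],[[0,0,0],[0,0,0],0.1],[[0,0,0],[0,0,0],0],[[0,0,0],[0,0,0],0]]' 30
python3 -m pendant '[[[0,0,0],[0,0,0],0],[[0,0,0],[0,0,0],0],[[0,0,0],[0,0,0],0]]' 100
```

```text
time: 14.3
ee_pos: [510.7, -5.2, 54.1]
eef_rot: [0.0, 0.227, 0.974, -0.0]
wrist_force: [-1.7, -3.2, 5.2]
gripper_width: 13.8
grasp_force: 29.9
time: 14.6
ee_pos: [510.9, -5.1, 54.3]
eef_rot: [0.0, 0.227, 0.974, -0.0]
wrist_force: [-2.0, -3.9, 6.3]
gripper_width: 12.7
grasp_force: 98.6
```

```bash
python3 -m pendant '[[[0,0,0],[0,0,0.001],0],[[0,0,0],[0,0,0.002],0],[[0,0,0],[0,0,0.003],0],[[0,0,0],[0,0,0.005],0],[[0,0,0],[0,0,0.007],0],[[0,0,0],[0,0,0.009],0],[[0,0,0],[0,0,0.010],0],[[0,0,0],[0,0,0.010],0],[[0,0,0],[0,0,0.010],0],[[0,0,0],[0,0,0.010],0],[[0,0,0],[0,0,0.010],0],[[0,0,0],[0,0,0.008],0],[[0,0,0],[0,0,0.006],0],[[0,0,0],[0,0,0.004],0],[[0,0,0],[0,0,0.003],0],[[0,0,0],[0,0,0.002],0],[[0,0,0],[0,0,0],0]]'
python3 - <<'E'
from h import *
w=read_camera("wrist"); t=read_camera("side"); s=robot.get_state(); print(s["ee_pos"],s["torque"])
o=np.zeros((420,800,3),np.uint8); o[:,:400]=w["image"][:,80:480,::-1]; o[:,400:]=cv2.resize(t["image"][170:286,205:315,::-1],(400,420),interpolation=cv2.INTER_CUBIC); cv2.imwrite("pics/w7.png",o)
m=read_camera("top")
for x in silhouettes(m,"mat")[:1]: p=mc(x["mask"]); print("mat top",at(m,p,2),cv2.minAreaRect(np.argwhere(x["mask"])[:,::-1].astype(np.float32)),x["score"])
print([ (f["score"],[at(m,(560*f["rect"][i],420*f["rect"][j]),2).round(1) for i,j in((0,1),(2,3))]) for f in find_in(m,"mat")])
E
```

```text
time: 16.3
ee_pos: [510.7, -4.8, 153.8]
eef_rot: [-0.0, 0.227, 0.974, 0.0]
wrist_force: [0.2, 0.0, -5.3]
gripper_width: 13.1
grasp_force: 97.3
[510.54881052  -4.7701916  153.53744705] [ 0.04707356  0.0386347  -0.04664973]
mat top [501.3692276  252.82324427   2.        ] ((238.0, 248.5), (61.0, 62.0), 90.0) 0.97
[(0.9, [array([592.5, 354. ,   2. ]), array([418.9, 158.4,   2. ])])]
```

View pics/w7.png

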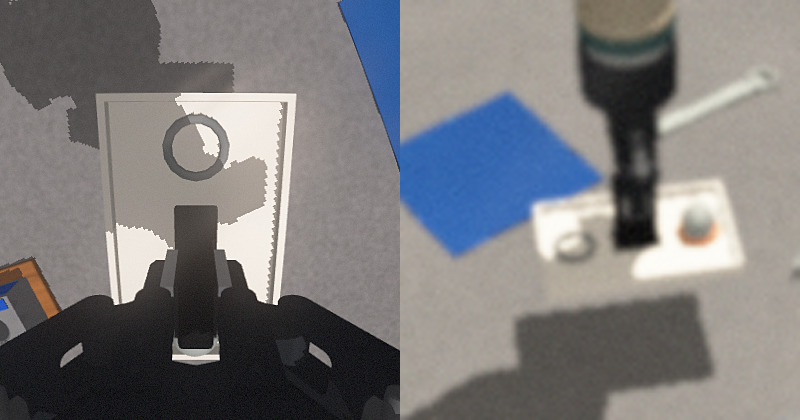

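The tray is lifted level, with the ball (697,222 in the side inset) in its orange ring and the gauge ring empty. I'll carry it sideways smoothly.

```bash
python3 -m pendant '[[[0,0,0],[-0.0005,0.002,0],0],[[0,0,0],[-0.0005,0.004,0],0],[[0,0,0],[-0.0005,0.007,0],0],[[0,0,0],[-0.0005,0.010,0],0],[[0,0,0],[-0.0005,0.013,0],0],[[0,0,0],[-0.0005,0.016,0],0],[[0,0,0],[-0.0005,0.018,0],0],[[0,0,0],[-0.0005,0.020,0],0],[[0,0,0],[-0.0005,0.020,0],0],[[0,0,0],[-0.0005,0.020,0],0],[[0,0,0],[-0.0005,0.020,0],0],[[0,0,0],[-0.0005,0.020,0],0],[[0,0,0],[-0.0005,0.020,0],0],[[0,0,0],[-0.0005,0.018,0],0],[[0,0,0],[-0.0005,0.016,0],0],[[0,0,0],[-0.0005,0.013,0],0],[[0,0,0],[-0.0005,0.010,0],0],[[0,0,0],[-0.0005,0.007,0],0],[[0,0,0],[-0.0005,0.004,0],0],[[0,0,0],[-0.0005,0.001,0],0]]'
python3 -m pendant '[[[0,0,0],[0,0,0],0],[[0,0,0],[0,0,0],0],[[0,0,0],[0,0,0],0],[[0,0,0],[0,0,0],0],[[0,0,0],[0,0,0],0]]'
python3 - <<'E'
from h import *
w=read_camera("wrist"); t=read_camera("side"); p=read_camera("top"); s=robot.get_state(); print(s["ee_pos"],s["eef_rot"],abs(s["joint_velocities"]).max())
o=np.zeros((420,800,3),np.uint8); o[:,:270]=w["image"][:,140:410,::-1]; o[:,270:540]=cv2.resize(t["image"][140:270,175:259,::-1],(270,420),interpolation=cv2.INTER_CUBIC)
o[:400,540:]=cv2.resize(p["image"][190:320,190:268,::-1],(260,400),interpolation=cv2.INTER_CUBIC); cv2.imwrite("pics/w8.png",o)
for x in silhouettes(t,"ball_center")[:1]: print(x["score"],mc(x["mask"]),at(t,mc(x["mask"]),121))
a=np.radians(-26.3); e=s["ee_pos"]; print("ball pred",proj(t,[e[0]+52*np.cos(a),e[1]+52*np.sin(a),121]))
for x in find_in(p,"mat")[:1]: print(x["score"],[at(p,(560*x["rect"][i],420*x["rect"][j]),2).round(1) for i,j in((0,1),(2,3))])
E
```

```text
time: 18.55
ee_pos: [500.7, 254.3, 153.8]
eef_rot: [0.0, 0.227, 0.974, -0.0]
wrist_force: [0.2, 0.4, -4.5]
gripper_width: 12.9
grasp_force: 97.5
time: 19.05
ee_pos: [500.8, 254.0, 153.9]
eef_rot: [0.0, 0.227, 0.974, 0.0]
wrist_force: [-0.5, 0.1, -5.0]
gripper_width: 13.2
grasp_force: 97.5
[500.79005349 254.11788814 153.83310081] [2.58308614e-05 2.27323170e-01 9.73819375e-01 3.38693132e-05] 0.0018878075497858718
ball pred [237.50516721 187.67858915]
0.73 [array([590.7, 347.3,   2. ]), array([412.4, 157. ,   2. ])]
```

View pics/w8.png

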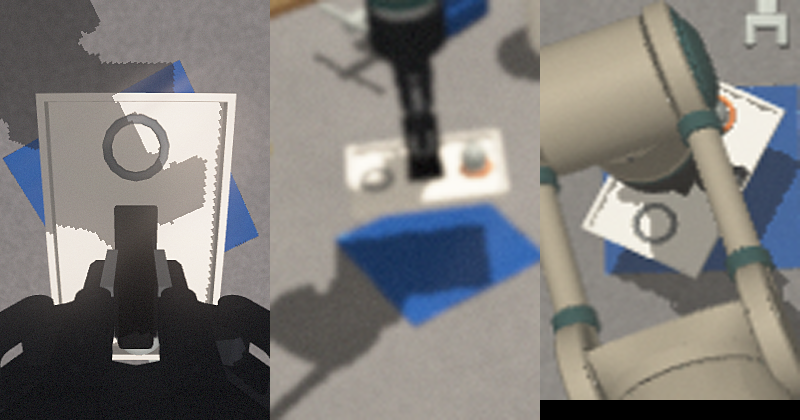

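The tray hangs level over the mat. The ball sits in the orange ring (side inset, 475,160), and the arm is still. Handing in.

```bash
python3 -c "
from station import job; print(job.job_done())"
```

```text
the job is handed in; nothing more can be done
None
```

The green gauge is home in its slot, and the tray, with the ball in its pocket, is held level and still over the mat, about 10 cm above the bench; the job is handed in (19 s used), and no verdict came back.

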